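Close and lock the tool chest's upper tray

ROBOT

A 6-joint arm with a two-finger parallel gripper is mounted at the origin on the work surface. World frame = base frame: x ahead of the robot, y to its left, z up, the work surface at z = 0. Lengths are in m, angles in rad, forces in N, time in s.
With the tool pointing down it reaches from about 0.275 to 0.725 m from the base axis. Payload 5.6 kg.
Tool frame: the origin (TCP) lies on the centre line of the jaws, within the pads' length; the fingertips stand 14 mm ahead of it and the grasp point (between the pads) lies 5 mm behind it; z points along the fingers, y is the line along which they close (so a half turn about z gives the same grasp; the last joint's range is limited). The gripper opens to 85 mm and grips with 20 to 120 N. Pads are 22 mm wide; open, the fingers measure 114 mm over their backs; the gripper's body (76 mm by 85 mm) begins 54 mm behind the grasp point. The pads swing forward as they close: fully open they stand 13 mm farther back than shut.
Start: joints at [1.513, 0.255, 0.108, 0, -1.424, -0.285], TCP at [0.185, 0.518, 0.245] pointing down, gripper open.
Joint ranges: [-2.95, 2.95], [-1.21, 1.97], [-1.09, 1.5], [-2.87, 1.71], [-2.94, -0.07], [-3.05, 3.05]. Speed limits (rad/s): [2.57, 2.57, 3.14, 3.14, 3.14, 3.14].

INTERFACE

Orientations are given as a unit quaternion [w, x, y, z].
In Python, from rig import env, optics, models gives the robot as it stands.
- The arm moves only by the tool play_rows, never from a script. Its argument "increments" is a list of rows, each a list of 7 numbers: the shift along the tool's x, y, z in mm, then the turn, a rotation vector about the tool's x, y, z in degrees, then the gripper command: -1 is fully open, 1 is shut, values between are in proportion. A call has 1 to 20 rows; each row shifts and turns the commanded pose from where the row before left it, along the tool's axes as they then stand; what a row does not reach is not made up. A row lasts 1/8 s, in which the tool goes at most 62.5 mm and 10.7 degrees, less where a joint would pass 70% of its speed; a pose out of reach is approached as far as the arm can. A call with a gripper value outside its range is refused whole. The fingers move at their own pace and stop on an object; the grip force is fixed at half the most. Time passes only in rows, so rows that do not move let the fingers close. It gives the time, the measured TCP pose, the force, the opening and the grip force at its end, in the units of the state.
- env.get_state(): the state, without advancing time (a new reading comes with each control period).
- optics.grab_frame(name): name is "side" or "top"; returns a dict with "img" (400x640x3 uint8, red, green, blue), "K" (3x3 intrinsics, pixels), "T" (4x4, takes a point from camera to world coordinates). Camera axes: x right, y down, z forward; pixel columns grow to the right and rows downward; lengths in m; the calibration is good to about 2 mm. A picture is of the moment at which its call begins. There is no depth.
- env.hand_in(): hands the job in; it is judged then, once.
Trained networks look in the newest picture that a camera, given by its name, has taken for a name from the list of things; names that differ only in an ending like _2 or _b are one class to them, and where a whole thing is asked for, a point or a joint stands for the part that bears it (a point fixed in the world has none). Each returns a list of dicts, best first, with "score" (0 to 1); they miss things now and then, are a little off and sometimes report something else, mostly with a low value. They report only what shows in the picture. A call takes as long as a camera call.
- models.search_frame(camera, thing): "extent" ([left, top, right, bottom] in pixels, round what is visible of it).
- models.trace(camera, thing): "mask" (400x640 bool, what is visible of it) and "extent" ([left, top, right, bottom] in pixels, round what is visible of it).
The state is a dict: "clock": time; "qpos": joint angles; "dq": joint speeds; "tau": joint torques, N m; "position": TCP position; "tool_rot": TCP orientation; "ft_force": force on the tool from outside, world axes, zero at the start; "wrist_torque": the same for the moment, N m; "opening": finger opening in m; "gripper_force": force on a finger pad.
Only numpy, scipy, OpenCV 4.12 (cv2) and the standard library are available. Lean on these libraries where they do the work, as an engineer would, in place of code of your own. Each camera call takes 0.05 s, during which the arm holds its last target. There are 200 camera calls.

TASK

Put the tool chest's upper tray away and lock it: push the tray fully home on its runners with the fingertips, then screw its loose wing screw all the way down by turning it clockwise with repeated strokes of a fingertip against its wings. Only push: grip or pinch nothing, use light finger force, and leave everything else where it stands.

Things in the scene. Friction and masses are not known exactly. Their poses are not given: they have to be found in the camera images.
- chest: grey steel tool chest standing fixed on the bench, 260 deep (its x) x 500 wide (its y) x 200 high, a 3 mm rubber mat on its top; origin under its centre, -x is its front, which faces the robot. The upper tray runs in a bay just under the top sheet; the strip of bare top sheet in front of the mat is 80 wide and carries the tray's lock
- tray (a joint): how far the upper tray stands out of the chest, in m: 0 = fully home, its front panel flush with the chest's front; it is pushed straight in along the chest's +x, with about 3 N, against a firm stop at 0. It starts 0.04 to 0.09 out and stays where it is left
- tray_front (a point): centre of the outer face of the tray's front panel (panel 490 wide, 50 high: the top edge is 25 above this point, 192 above the bench); moves with the tray; axes as the chest's
- lock: the tray's lock: a round steel threaded boss, 34 across its foot and 8 high, fixed on the top sheet 35 behind the chest's front edge and 110 to the left or to the right of its middle, with an upright wing screw in it (at the other place is only a flat black hole plug, 22 across). Origin under the boss on the screw's axis, 200 above the bench
- wing_screw (a joint): how far the wing screw is backed out, in rad: 0 = screwed fully down, its hub resting on the spring washer on the boss, a stop that gives a little (about 1 N m per rad); it falls as the screw is turned clockwise seen from above (6.28 a turn, and the screw sinks 3 mm a turn). It starts about 0.9 to 1.7 turns backed out, turns easily (about 0.025 N m, 1 to 2 N on a wing) and stays where it is left
- wings (a point): point on the wing screw's upright axis at the mid-height of its wings; x points along the wings. Two flat wings stand out to opposite sides: 51 over their ends, 4.5 thick, their outer parts from 5 below to 8 above this point; hub 19 across, its underside 15 below this point (this point is 224.5 above the bench when the screw is fully down)
- coffee_pot: bystander: white enamel coffee pot, loose, 142 high, 100 across the foot, on the chest's mat; origin under its centre
- mess_kit: bystander: closed round aluminium mess kit, loose, 154 across, 65 high, on the mat; origin under its centre
- funnel: bystander: black plastic funnel, loose, mouth down on the mat, 96 across, 95 high; origin under its centre
- scraper: bystander: orange plastic scraper, loose, lying flat on the mat, 145 long, 60 wide, 13 high; origin under it, x along its length
- mug: bystander: white enamel mug, loose, on the bench, 82 across, 82 high; origin under its centre
- jar: bystander: glass jar with a metal cap, loose, on the bench, 68 across, 85 high; origin under its centre
- wrench: bystander: steel wrench, loose, lying on the bench, 170 long; origin near its middle

How it is judged:
On the way, in this order (a step that is already met when the one before it is completed fails the run):
1. the tray is pushed fully home (value of joint tray below 0.004 m), for 0.2 s.
2. the wing screw is turned all the way down (value of joint tray below 0.004 m and value of joint wing_screw below 0.3 rad), for 0.2 s.
At the end, for the whole second after the job is handed in: The tray is home (within 4 mm), the wing screw is fully down (within 0.3 rad, a twentieth of a turn) and at rest, and every other thing stands within 15 mm of where it stood (all of step 2 and velocity of joint wing_screw between -0.1 and 0.1 rad/s and distance of each of coffee_pot, mess_kit, funnel, scraper, mug, jar, wrench from where it was at the start of the episode below 0.015 m); the robot touches nothing.
It fails at once if the wing screw is gripped or forced: more than 30 N of the fingers on it (contact force between the fingers and lock above 30 N).
It fails at once if the chest or its tray is gripped or forced: more than 60 N of the fingers on it (contact force between the fingers and chest above 60 N).
It fails at once if the screw is run down while the tray is out (value of joint tray above 0.02 m and value of joint wing_screw below 2 rad).
It fails at once if one of the loose things standing about is lifted, knocked or shifted by more than 20 mm (distance of any of coffee_pot, mess_kit, funnel, scraper, mug, jar, wrench from where it was at the start of the episode above 0.02 m).
It also fails if it takes over 72 s, if anything falls off the work surface, if the arm or the gripper's body presses on something with over 40 N, if the wrist force passes 120 N, or if a joint passes its speed limit or range.

## Working session

There is one attempt and no reset: what is moved stays moved. The work goes in short steps, Python scripts to look and compute and a tool call to move; the robot and the scene stay as the last step left them, time stands still between calls to the robot, and variables do not carry over. Pictures are saved under pics/ and viewed, at most 10 in all, crops included, and the job is handed in when it is done.

Besides the shell and the picture viewer there is one more tool, called after "Request:" by a JSON object that holds its "op" and its "data", one argument or row to a line. play_rows: Moves the arm, as the interface text tells. Its arguments: {"type":"object","properties":{"increments":{"type":"array"}},"required":["increments"]}

```bash
ls; mkdir -p pics; cat > h.py <<'E'
from rig import env, optics, models
import numpy as np, cv2
def ray(f,u,v):
    d=f["T"][:3,:3]@np.linalg.inv(f["K"])@np.array([u,v,1.]); return f["T"][:3,3],d
def atz(f,u,v,z):
    o,d=ray(f,u,v); return o+d*(z-o[2])/d[2]
def proj(f,p):
    T=np.linalg.inv(f["T"]); c=T[:3,:3]@np.asarray(p)+T[:3,3]; q=f["K"]@c; return q[:2]/q[2]
E
python3 - <<'E'
from h import *
s=env.get_state(); print(s)
for c in("side","top"):
    f=optics.grab_frame(c); cv2.imwrite(f"pics/{c}0.png",f["img"][:,:,::-1]); print(c,f["K"].tolist(),f["T"].round(3).tolist())
    for n in["chest","tray_front","lock","wings","coffee_pot","mess_kit","funnel","scraper","mug","jar","wrench"]:
        r=models.search_frame(c,n); print(n,[(np.round(x["extent"]).tolist(),round(x["score"],2)) for x in r[:2]])
E
```

```text
pics
{'clock': 0.0, 'qpos': array([ 1.51259658e+00,  2.55730345e-01,  1.07007225e-01, -5.21824671e-04,
       -1.42387897e+00, -2.84582540e-01]), 'dq': array([-0.00041998, -0.00102311, -0.0003739 ,  0.00066864,  0.00017509,
        0.00160505]), 'tau': array([ 4.10780540e-04, -3.86629951e+01,  2.37939048e+01,  5.36528662e+00,
       -6.20173654e-03, -3.05061299e-06]), 'position': array([0.18463914, 0.51758368, 0.24439842]), 'tool_rot': array([ 9.26254283e-04,  9.85341467e-01, -1.70591065e-01, -1.54434945e-04]), 'ft_force': array([-0.61345092,  0.79553583, -0.10633464]), 'wrist_torque': array([-0.01108053,  0.05564283,  0.02474716]), 'gripper_force': 0.0, 'opening': 0.08528768933297055}
side [[364.40180969022066, 0.0, 322.6490057889295], [0.0, 364.40180969022066, 193.00029285900442], [0.0, 0.0, 1.0]] [[0.692, -0.462, 0.555, -0.087], [-0.722, -0.461, 0.516, -0.611], [0.018, -0.757, -0.653, 0.889], [0.0, 0.0, 0.0, 1.0]]
chest [([273.0, 131.0, 447.0, 265.0], 0.69)]
tray_front [([271.0, 148.0, 394.0, 239.0], 0.78), ([332.0, 153.0, 372.0, 176.0], 0.21)]
lock [([354.0, 180.0, 374.0, 192.0],
[... 485 characters left out ...]
0]] [[0.025, -0.99, 0.138, 0.354], [-1.0, -0.026, -0.007, -0.023], [0.01, -0.138, -0.99, 1.535], [0.0, 0.0, 0.0, 1.0]]
chest [([240.0, 109.0, 407.0, 220.0], 0.76)]
tray_front [([242.0, 192.0, 397.0, 219.0], 0.83)]
lock []
wings [([355.0, 178.0, 363.0, 191.0], 0.5)]
coffee_pot [([312.0, 109.0, 345.0, 158.0], 0.82)]
mess_kit [([250.0, 117.0, 303.0, 162.0], 0.83), ([365.0, 132.0, 393.0, 164.0], 0.66)]
funnel [([362.0, 133.0, 391.0, 160.0], 0.8)]
scraper [([300.0, 154.0, 349.0, 172.0], 0.85)]
mug [([362.0, 134.0, 391.0, 159.0], 0.62), ([172.0, 211.0, 200.0, 238.0], 0.61)]
jar [([430.0, 228.0, 453.0, 246.0], 0.95), ([420.0, 266.0, 462.0, 295.0], 0.6)]
wrench [([422.0, 264.0, 462.0, 293.0], 0.63)]
```

View pics/side0.png

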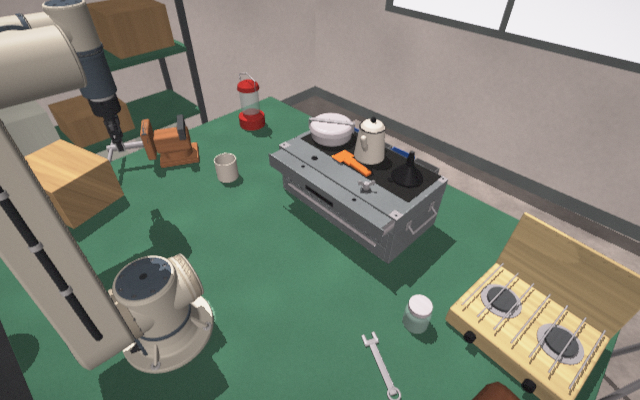

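View pics/top0.png

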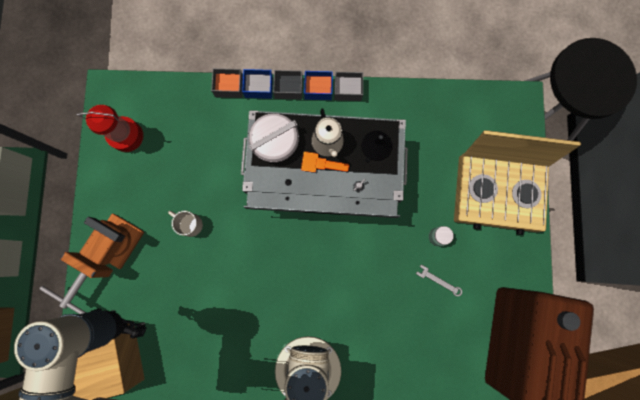

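The side view shows the chest at about (360,190), with the lock at (366,187). In the top view the wing screw is at (359,185), on the robot's right, and the plug is at (288,182). The mug, jar and wrench are well clear. I'll zoom in for edge points.

```bash
python3 - <<'E'
from h import *
a=cv2.imread("pics/top0.png")[105:225,235:415]; cv2.imwrite("pics/topc.png",cv2.resize(a,None,fx=4.4,fy=4.4,interpolation=cv2.INTER_CUBIC))
a=cv2.imread("pics/side0.png")[110:270,262:462]; cv2.imwrite("pics/sidec.png",cv2.resize(a,None,fx=3.7,fy=3.7,interpolation=cv2.INTER_CUBIC))
E
```

```text
(no output)
```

View pics/topc.png

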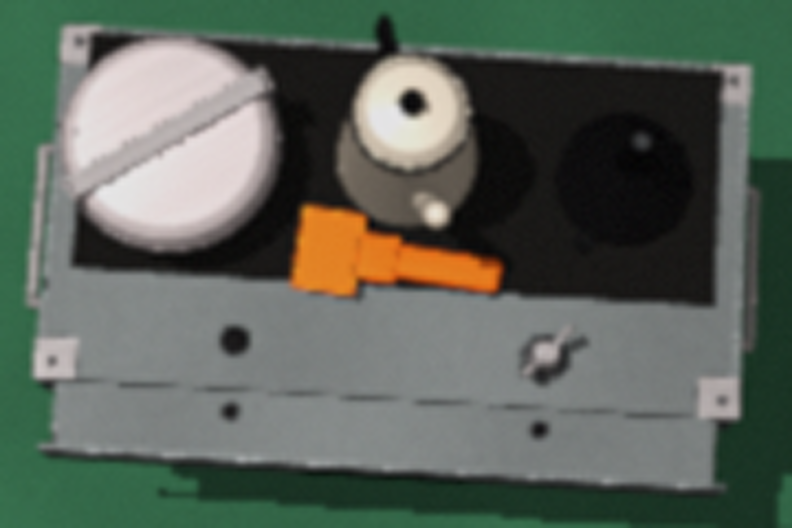

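View pics/sidec.png

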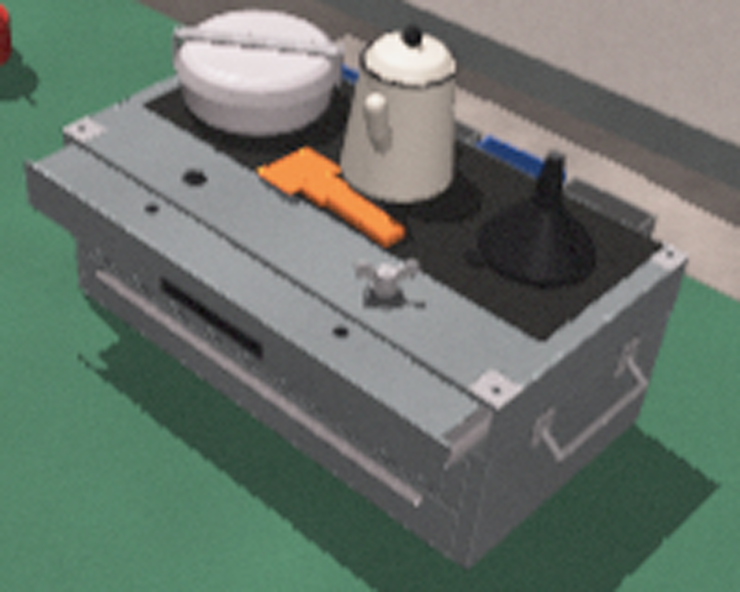

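```bash
cat >> h.py <<'E'
def chest(ft):
    P=lambda x,y,z:atz(ft,235+(x+.5)/4.4-.5,105+(y+.5)/4.4-.5,z)
    return P
E
python3 - <<'E'
from h import *
f=optics.grab_frame("top");g=optics.grab_frame("side"); P=chest(f)
S=lambda x,y,z:atz(g,262+x/3.7,110+y/3.7,z)
for n,x,y,z in[("BL",63,27,.2),("BR",750,66,.2),("FL",35,378,.2),("FR",738,418,.2),("plug",234,340,.2),("trayL",45,449,.192),("trayR",722,490,.192),("hub",547,352,.232),("w1",525,374,.228),("w2",575,332,.228),("w2b",586,343,.228),("matFL",72,268,.203),("matFR",714,304,.203)]:
    print("top",n,P(x,y,z).round(4))
for n,x,y,z in[("BR",686,257,.2),("FL",67,133,.2),("FR",495,408,.2),("plug",195,178,.2),("trayL",27,163,.192),("trayR",445,447,.192),("hub",385,285,.232),("w1",362,265,.232),("w2",415,268,.232),("boss",382,300,.2)]:
    print("side",n,S(x,y,z).round(4))
E
```

```text
top BL [0.8335 0.2072 0.2   ]
top BR [ 0.8184 -0.2928  0.2   ]
top FL [0.5747 0.2145 0.2   ]
top FR [ 0.5593 -0.2839  0.2   ]
top plug [0.6058 0.0748 0.2   ]
top trayL [0.5252 0.2063 0.192 ]
top trayR [ 0.5086 -0.274   0.192 ]
top hub [ 0.5971 -0.1449  0.232 ]
top w1 [ 0.5819 -0.1301  0.228 ]
top w2 [ 0.6126 -0.1646  0.228 ]
top w2b [ 0.605  -0.1723  0.228 ]
top matFL [0.6542 0.1917 0.203 ]
top matFR [ 0.6405 -0.2662  0.203 ]
side BR [ 0.8136 -0.2936  0.2   ]
side FL [0.5731 0.2038 0.2   ]
side FR [ 0.5561 -0.2836  0.2   ]
side plug [0.6058 0.0711 0.2   ]
side trayL [0.5232 0.2018 0.192 ]
side trayR [ 0.5061 -0.2772  0.192 ]
side hub [ 0.5765 -0.1617  0.232 ]
side w1 [ 0.5829 -0.1338  0.232 ]
side w2 [ 0.6092 -0.1653  0.232 ]
side boss [ 0.5927 -0.1498  0.2   ]
```

Measurements:
- **Chest:** yaw about -1.8°, and the tray stands about 50 mm out.
- **Lock:** at about (0.598, -0.146), with the wings at about -49°.

Next I'll align the tool to the chest, shut the fingers and approach the front.

Request:
{"op": "play_rows", "data": {
  "increments": [
    [0,0,0,0,0,-8.9,1],
    [0,0,0,0,0,-8.9,1],
    [20.8,38.7,0,0,0,0,1],
    [20.8,38.7,0,0,0,0,1],
    [20.8,38.7,0,0,0,0,1],
    [20.8,38.7,0,0,0,0,1],
    [20.8,38.7,0,0,0,0,1],
    [20.8,38.7,0,0,0,0,1],
    [20.8,38.7,0,0,0,0,1],
    [20.8,38.7,0,0,0,0,1],
    [20.8,38.7,0,0,0,0,1],
    [20.8,38.7,0,0,0,0,1],
    [20.8,38.7,0,0,0,0,1],
    [20.8,38.7,0,0,0,0,1],
    [20.8,38.7,0,0,0,0,1],
    [20.8,38.7,0,0,0,0,1],
    [0,0,29,0,0,0,1],
    [0,0,29,0,0,0,1],
    [0,0,0,0,0,0,1]
  ]
}}

```text
clock: 3.68
position: [0.4571, -0.0332, 0.1856]
tool_rot: [0.0, 1.0, -0.016, -0.002]
ft_force: [-0.1, -0.1, 1.2]
opening: 0.0002
gripper_force: 0.0
```

Request:
{"op": "play_rows", "data": {
  "increments": [
    [12,0,0,0,0,0,1],
    [12,0,0,0,0,0,1],
    [10,0,0,0,0,0,1],
    [8,0,0,0,0,0,1],
    [8,0,0,0,0,0,1],
    [8,0,0,0,0,0,1],
    [8,0,0,0,0,0,1],
    [8,0,0,0,0,0,1],
    [5,0,0,0,0,0,1],
    [3,0,0,0,0,0,1],
    [3,0,0,0,0,0,1],
    [0,0,0,0,0,0,1]
  ]
}}

```text
clock: 5.18
position: [0.5438, -0.0356, 0.1872]
tool_rot: [-0.0, 1.0, -0.016, 0.0]
ft_force: [-1.0, -0.3, 0.1]
opening: -0.0002
gripper_force: 0.5
```

Request:
{"op": "play_rows", "data": {
  "increments": [
    [3,0,0,0,0,0,1],
    [2,0,0,0,0,0,1],
    [0,0,0,0,0,0,1]
  ]
}}

```text
clock: 5.55
position: [0.5487, -0.0357, 0.1873]
tool_rot: [-0.0, 1.0, -0.016, 0.0]
ft_force: [-1.0, -0.6, -1.0]
opening: -0.0
gripper_force: 0.7
```

Request:
{"op": "play_rows", "data": {
  "increments": [
    [2,0,0,0,0,0,1],
    [2,0,0,0,0,0,1]
  ]
}}

```text
clock: 5.8
position: [0.5524, -0.0358, 0.1872]
tool_rot: [-0.0, 1.0, -0.016, -0.0]
ft_force: [-3.1, -0.3, -0.2]
opening: 0.0002
gripper_force: 1.3
```

Request:
{"op": "play_rows", "data": {
  "increments": [
    [2,0,0,0,0,0,1],
    [0,0,0,0,0,0,1]
  ]
}}

```text
clock: 6.05
position: [0.5548, -0.0359, 0.1873]
tool_rot: [-0.0, 1.0, -0.016, 0.0]
ft_force: [-1.5, 0.1, -0.4]
opening: 0.0
gripper_force: 0.6
```

Request:
{"op": "play_rows", "data": {
  "increments": [
    [2,0,0,0,0,0,1],
    [0,0,0,0,0,0,1]
  ]
}}

```text
clock: 6.3
position: [0.5567, -0.036, 0.1873]
tool_rot: [-0.0, 1.0, -0.016, 0.0]
ft_force: [-1.6, -0.1, -1.1]
opening: -0.0002
gripper_force: 0.8
```

Request:
{"op": "play_rows", "data": {
  "increments": [
    [2,0,0,0,0,0,1],
    [0,0,0,0,0,0,1]
  ]
}}

```text
clock: 6.55
position: [0.5579, -0.0361, 0.1873]
tool_rot: [0.0, 1.0, -0.016, -0.001]
ft_force: [-5.0, 0.8, 1.8]
opening: -0.0002
gripper_force: 2.4
```

Request:
{"op": "play_rows", "data": {
  "increments": [
    [2,0,0,0,0,0,1],
    [0,0,0,0,0,0,1]
  ]
}}

```text
clock: 6.8
position: [0.558, -0.0361, 0.1873]
tool_rot: [-0.0, 1.0, -0.016, -0.003]
ft_force: [-11.4, 2.3, 6.3]
opening: 0.0002
gripper_force: 6.1
```

Request:
{"op": "play_rows", "data": {
  "increments": [
    [1,0,0,0,0,0,1],
    [0,0,0,0,0,0,1]
  ]
}}

```text
clock: 7.05
position: [0.558, -0.0361, 0.1873]
tool_rot: [-0.0, 1.0, -0.016, -0.004]
ft_force: [-15.1, 2.7, 8.3]
opening: 0.0
gripper_force: 7.9
```

The tray is at the stop: position held at x=0.558 while the force rose. I'll back off, raise the tool and look at the lock.

Request:
{"op": "play_rows", "data": {
  "increments": [
    [-20,0,0,0,0,0,1],
    [-20,0,0,0,0,0,1],
    [0,0,-30,0,0,0,1],
    [0,0,-30,0,0,0,1],
    [0,0,-30,0,0,0,1],
    [0,0,0,0,0,0,1]
  ]
}}

```text
clock: 7.8
position: [0.5236, -0.0349, 0.2806]
tool_rot: [-0.0, 1.0, -0.016, 0.004]
ft_force: [-0.4, 0.0, -0.8]
opening: 0.0001
gripper_force: 0.0
```

```bash
python3 - <<'E'
from h import *
f=optics.grab_frame("top");g=optics.grab_frame("side")
out=[]
L=np.array([.599,-.146,.23])
for n,q in(("top",f),("side",g)):
    u,v=np.round(proj(q,L)).astype(int); print(n,proj(q,L),proj(q,[.599,-.146,.2]))
    a=q["img"][v-25:v+25,u-25:u+25,::-1]; out.append(cv2.resize(a,(400,400),interpolation=cv2.INTER_CUBIC))
cv2.imwrite("pics/lock1.png",np.hstack(out)); print(env.get_state()["position"],env.get_state()["ft_force"])
E
```

```text
top [359.24999088 184.14436759] [358.32116423 185.89083708]
side [366.5819925  181.55992519] [365.59640667 189.50432631]
[ 0.52205515 -0.0346945   0.27747587] [-0.35111067  0.00507263 -0.21973055]
```

View pics/lock1.png

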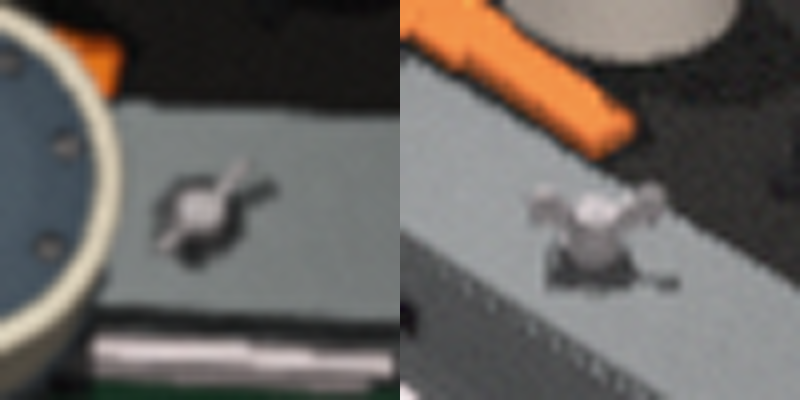

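The tray is home, with the front edge flush. The top crop shows the hub at about (202,208) and the wings running from (162,248) to (245,165). That puts the axis near (0.5975, -0.146) and the wings at about -45°. I'll come down in front of the screw, at orbit angle about 200°.

Request:
{"op": "play_rows", "data": {
  "increments": [
    [12.3,30.2,0,0,0,0,1],
    [12.3,30.2,0,0,0,0,1],
    [12.3,30.2,0,0,0,0,1],
    [12.3,30.2,0,0,0,0,1],
    [0,0,20,0,0,0,1],
    [0,0,20,0,0,0,1],
    [0,0,9,0,0,0,1],
    [0,0,0,0,0,0,1]
  ]
}}

```text
clock: 8.9
position: [0.5665, -0.1572, 0.2275]
tool_rot: [0.0, 1.0, -0.016, -0.001]
ft_force: [0.4, -0.0, 0.2]
opening: 0.0
gripper_force: 0.0
```

```bash
cat > orb.py <<'E'
# tool-axis steps along a circle round the lock; angles in world frame, deg
import sys, numpy as np
from h import env
L=np.array([.5975,-.146]); R=.028
s=env.get_state(); p=s["position"]; o=p[:2]-L
a0=np.degrees(np.arctan2(o[1],o[0]))%360
print("pos",p.round(4),"F",s["ft_force"].round(1),"ang %.0f r %.1f"%(a0,1e3*np.hypot(*o)))
yaw=-.032; X=np.array([np.cos(yaw),np.sin(yaw)]); Y=np.array([np.sin(yaw),-np.cos(yaw)])
step,n=float(sys.argv[1]),int(sys.argv[2]); q=p[:2]
for k in range(1,n+1):
    t=np.radians(a0-step*k); w=L+R*np.array([np.cos(t),np.sin(t)]); d=(w-q)*1e3; q=w
    print([round(d@X,1),round(d@Y,1)],"ang %.0f"%(a0-step*k))
E
python3 orb.py 15 20
```

```text
pos [ 0.5665 -0.1572  0.2275] F [ 0.4 -0.   0.2] ang 200 r 33.0
[np.float64(2.8), np.float64(-8.9)] ang 185
[np.float64(0.1), np.float64(-7.3)] ang 170
[np.float64(2.0), np.float64(-7.0)] ang 155
[np.float64(3.7), np.float64(-6.3)] ang 140
[np.float64(5.2), np.float64(-5.1)] ang 125
[np.float64(6.4), np.float64(-3.6)] ang 110
[np.float64(7.1), np.float64(-1.8)] ang 95
[np.float64(7.3), np.float64(0.1)] ang 80
[np.float64(7.0), np.float64(2.0)] ang 65
[np.float64(6.3), np.float64(3.7)] ang 50
[np.float64(5.1), np.float64(5.2)] ang 35
[np.float64(3.6), np.float64(6.4)] ang 20
[np.float64(1.8), np.float64(7.1)] ang 5
[np.float64(-0.1), np.float64(7.3)] ang -10
[np.float64(-2.0), np.float64(7.0)] ang -25
[np.float64(-3.7), np.float64(6.3)] ang -40
[np.float64(-5.2), np.float64(5.1)] ang -55
[np.float64(-6.4), np.float64(3.6)] ang -70
[np.float64(-7.1), np.float64(1.8)] ang -85
[np.float64(-7.3), np.float64(-0.1)] ang -100
```

```bash
python3 - <<'E'
from h import *
f=optics.grab_frame("top");g=optics.grab_frame("side")
def tri(a,b):
    o1,d1=ray(f,235+a[0]/4.4,105+a[1]/4.4);o2,d2=ray(g,262+b[0]/3.7,110+b[1]/3.7)
    s=np.linalg.lstsq(np.c_[d1,-d2],o2-o1,rcond=None)[0]; p,q=o1+d1*s[0],o2+d2*s[1]; return ((p+q)/2).round(3),np.linalg.norm(p-q).round(4)
print("spout",tri((435,214),(375,102)),"funnel",tri((641,140),(556,160)),"scraper",tri((500,290),(402,238)))
E
```

```text
spout (array([ 0.673, -0.064,  0.309]), np.float64(0.0016)) funnel (array([ 0.731, -0.202,  0.292]), np.float64(0.0002)) scraper (array([ 0.647, -0.118,  0.214]), np.float64(0.0114))
```

Request:
{"op": "play_rows", "data": {
  "increments": [
    [2.8,-8.9,0,0,0,0,1],
    [0.1,-7.3,0,0,0,0,1],
    [2,-7,0,0,0,0,1],
    [3.7,-6.3,0,0,0,0,1]
  ]
}}

```text
clock: 9.5
position: [0.5763, -0.1276, 0.2284]
tool_rot: [0.0, 1.0, -0.016, -0.0]
ft_force: [-1.3, 0.4, -0.6]
opening: 0.0001
gripper_force: 0.5
```

Request:
{"op": "play_rows", "data": {
  "increments": [
    [5.2,-5.1,0,0,0,0,1],
    [6.4,-3.6,0,0,0,0,1]
  ]
}}

```text
clock: 9.75
position: [0.5884, -0.1194, 0.2282]
tool_rot: [0.0, 1.0, -0.016, -0.0]
ft_force: [-2.2, -1.0, 0.2]
opening: 0.0001
gripper_force: 0.8
```

```bash
python3 orb.py 15 2; python3 - <<'E'
from h import *
f=optics.grab_frame("top");g=optics.grab_frame("side")
out=[]
for q in(f,g):
    u,v=np.round(proj(q,[.5975,-.146,.23])).astype(int)
    out.append(cv2.resize(q["img"][v-25:v+25,u-25:u+25,::-1],(400,400),interpolation=cv2.INTER_CUBIC))
cv2.imwrite("pics/lock2.png",np.hstack(out))
E
```

```text
pos [ 0.5884 -0.1194  0.2282] F [-2.2 -1.   0.2] ang 109 r 28.1
[np.float64(7.2), np.float64(-1.5)] ang 94
[np.float64(7.3), np.float64(0.2)] ang 79
```

View pics/lock2.png

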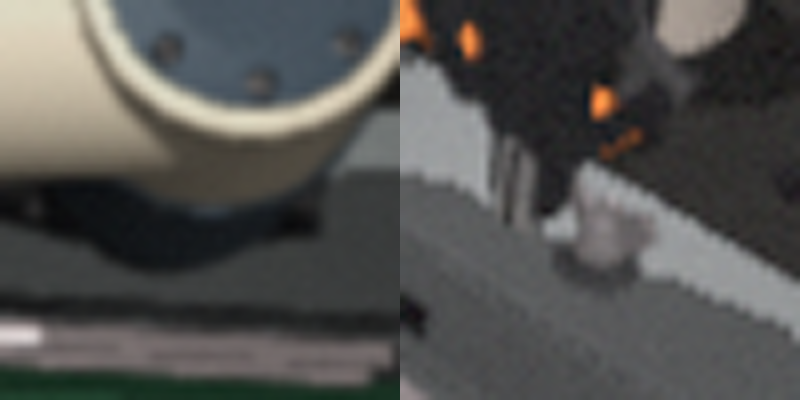

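The side crop shows the finger on the left behind the wing, and the wing has turned, with a contact force of about 2 N. I'll continue the sweep.

Request:
{"op": "play_rows", "data": {
  "increments": [
    [7.1,-1.8,0,0,0,0,1],
    [7.3,0.1,0,0,0,0,1],
    [7,2,0,0,0,0,1],
    [6.3,3.7,0,0,0,0,1],
    [5.1,5.2,0,0,0,0,1],
    [3.6,6.4,0,0,0,0,1],
    [1.8,7.1,0,0,0,0,1]
  ]
}}

```text
clock: 10.72
position: [0.6261, -0.144, 0.2282]
tool_rot: [-0.0, 1.0, -0.016, 0.0]
ft_force: [-0.1, 1.2, 0.0]
opening: -0.0001
gripper_force: 0.7
```

Request:
{"op": "play_rows", "data": {
  "increments": [
    [-0.1,7.3,0,0,0,0,1],
    [-2,7,0,0,0,0,1],
    [-3.7,6.3,0,0,0,0,1],
    [-5.2,5.1,0,0,0,0,1],
    [-6.4,3.6,0,0,0,0,1],
    [-7.1,1.8,0,0,0,0,1],
    [-7.3,-0.1,0,0,0,0,1]
  ]
}}

```text
clock: 11.6
position: [0.5924, -0.1738, 0.2285]
tool_rot: [0.0, 1.0, -0.016, 0.0]
ft_force: [1.4, -1.0, 0.6]
opening: -0.0001
gripper_force: 0.8
```

```bash
python3 orb.py 10 20
```

```text
pos [ 0.5924 -0.1738  0.2285] F [ 1.4 -1.   0.6] ang 260 r 28.3
[np.float64(-4.7), np.float64(-1.4)] ang 250
[np.float64(-4.5), np.float64(-1.9)] ang 240
[np.float64(-4.1), np.float64(-2.7)] ang 230
[np.float64(-3.5), np.float64(-3.4)] ang 220
[np.float64(-2.9), np.float64(-3.9)] ang 210
[np.float64(-2.2), np.float64(-4.4)] ang 200
[np.float64(-1.4), np.float64(-4.7)] ang 190
[np.float64(-0.6), np.float64(-4.8)] ang 180
[np.float64(0.3), np.float64(-4.9)] ang 170
[np.float64(1.1), np.float64(-4.7)] ang 160
[np.float64(1.9), np.float64(-4.5)] ang 150
[np.float64(2.7), np.float64(-4.1)] ang 140
[np.float64(3.4), np.float64(-3.5)] ang 130
[np.float64(3.9), np.float64(-2.9)] ang 120
[np.float64(4.4), np.float64(-2.2)] ang 110
[np.float64(4.7), np.float64(-1.4)] ang 100
[np.float64(4.8), np.float64(-0.6)] ang 90
[np.float64(4.9), np.float64(0.3)] ang 80
[np.float64(4.7), np.float64(1.1)] ang 70
[np.float64(4.5), np.float64(1.9)] ang 60
```

Request:
{"op": "play_rows", "data": {
  "increments": [
    [-4.7,-1.4,0,0,0,0,1],
    [-4.5,-1.9,0,0,0,0,1],
    [-4.1,-2.7,0,0,0,0,1],
    [-3.5,-3.4,0,0,0,0,1]
  ]
}}

```text
clock: 12.1
position: [0.576, -0.1635, 0.2282]
tool_rot: [0.0, 1.0, -0.016, -0.0]
ft_force: [1.1, -1.4, 0.2]
opening: 0.0002
gripper_force: 0.5
```

Request:
{"op": "play_rows", "data": {
  "increments": [
    [-2.9,-3.9,0,0,0,0,1],
    [-2.2,-4.4,0,0,0,0,1]
  ]
}}

```text
clock: 12.35
position: [0.5713, -0.155, 0.2283]
tool_rot: [0.0, 1.0, -0.016, -0.0]
ft_force: [0.5, -1.4, -0.7]
opening: 0.0001
gripper_force: 0.7
```

Request:
{"op": "play_rows", "data": {
  "increments": [
    [-1.4,-4.7,0,0,0,0,1]
  ]
}}

```text
clock: 12.48
position: [0.5701, -0.1501, 0.2283]
tool_rot: [0.0, 1.0, -0.016, -0.0]
ft_force: [-0.2, -1.3, 0.4]
opening: -0.0001
gripper_force: 0.6
```

Request:
{"op": "play_rows", "data": {
  "increments": [
    [-0.6,-4.8,0,0,0,0,1]
  ]
}}

```text
clock: 12.6
position: [0.5695, -0.1451, 0.2282]
tool_rot: [-0.0, 1.0, -0.016, -0.0]
ft_force: [-0.1, -0.0, -0.5]
opening: -0.0002
gripper_force: 0.2
```

Request:
{"op": "play_rows", "data": {
  "increments": [
    [0.3,-4.9,0,0,0,0,1]
  ]
}}

```text
clock: 12.72
position: [0.5702, -0.1404, 0.2282]
tool_rot: [0.0, 1.0, -0.016, -0.0]
ft_force: [-0.3, -1.0, -0.2]
opening: -0.0001
gripper_force: 0.7
```

Request:
{"op": "play_rows", "data": {
  "increments": [
    [1.1,-4.7,0,0,0,0,1]
  ]
}}

```text
clock: 12.85
position: [0.5715, -0.1358, 0.2282]
tool_rot: [0.0, 1.0, -0.016, -0.0]
ft_force: [0.1, -0.8, -0.9]
opening: 0.0003
gripper_force: 0.7
```

Request:
{"op": "play_rows", "data": {
  "increments": [
    [1.9,-4.5,0,0,0,0,1]
  ]
}}

```text
clock: 12.98
position: [0.5731, -0.1323, 0.2282]
tool_rot: [0.001, 1.0, -0.016, -0.001]
ft_force: [-3.3, -6.9, -0.6]
opening: -0.0002
gripper_force: 3.0
```

Request:
{"op": "play_rows", "data": {
  "increments": [
    [2.7,-4.1,0,0,0,0,1]
  ]
}}

```text
clock: 13.1
position: [0.5748, -0.129, 0.228]
tool_rot: [0.001, 1.0, -0.016, -0.002]
ft_force: [-9.1, -2.0, -0.5]
opening: 0.0001
gripper_force: 4.2
```

Request:
{"op": "play_rows", "data": {
  "increments": [
    [2.5,-1.5,0,0,0,0,1],
    [0,0,0,0,0,0,1]
  ]
}}

```text
clock: 13.35
position: [0.5759, -0.1274, 0.2276]
tool_rot: [0.001, 1.0, -0.017, -0.004]
ft_force: [-9.8, -5.8, 1.7]
opening: 0.0005
gripper_force: 4.7
```

Request:
{"op": "play_rows", "data": {
  "increments": [
    [0,0,0,0,0,0,1]
  ]
}}

```text
clock: 13.48
position: [0.5758, -0.1275, 0.2276]
tool_rot: [0.001, 1.0, -0.017, -0.004]
ft_force: [-8.8, -5.1, 1.3]
opening: 0.0002
gripper_force: 4.6
```

The force holds at about 10 N against 1–2 N while turning freely, which fits the washer stop after about 1.05 turns. I'll back away and look.

Request:
{"op": "play_rows", "data": {
  "increments": [
    [-8,4,0,0,0,0,1],
    [-8,2,0,0,0,0,1],
    [-15,0,0,0,0,0,1],
    [-20,0,-20,0,0,0,1],
    [0,0,-30,0,0,0,1],
    [-20,-40,0,0,0,0,1],
    [-20,-40,0,0,0,0,1],
    [0,-40,0,0,0,0,1],
    [0,0,0,0,0,0,1]
  ]
}}

```text
clock: 14.6
position: [0.4917, -0.0068, 0.2787]
tool_rot: [-0.001, 1.0, -0.014, 0.001]
ft_force: [-1.2, 0.5, -0.5]
opening: -0.0001
gripper_force: 0.0
```

```bash
python3 - <<'E'
from h import *
f=optics.grab_frame("top");g=optics.grab_frame("side"); print(env.get_state()["position"])
out=[]
for q in(f,g):
    u,v=np.round(proj(q,[.5975,-.146,.23])).astype(int)
    out.append(cv2.resize(q["img"][v-25:v+25,u-25:u+25,::-1],(400,400),interpolation=cv2.INTER_CUBIC))
a=np.hstack(out)
cv2.imwrite("pics/lock3.png",a)
cv2.imwrite("pics/top3.png",f["img"][...,::-1])
for c in("top","side"):
    for n in["coffee_pot","mess_kit","funnel","scraper","mug","jar","wrench"]:
        r=models.search_frame(c,n); print(c,n,[np.round(x["extent"]).tolist() for x in r[:1]])
E
```

```text
[ 0.49174813 -0.00879942  0.27854579]
top coffee_pot [[308.0, 110.0, 343.0, 158.0]]
top mess_kit [[249.0, 115.0, 300.0, 164.0]]
top funnel [[363.0, 130.0, 394.0, 163.0]]
top scraper [[300.0, 152.0, 346.0, 170.0]]
top mug [[171.0, 213.0, 203.0, 237.0]]
top jar [[430.0, 225.0, 454.0, 247.0]]
top wrench [[422.0, 266.0, 464.0, 295.0]]
side coffee_pot [[351.0, 119.0, 385.0, 167.0]]
side mess_kit [[321.0, 114.0, 352.0, 146.0]]
side funnel [[388.0, 152.0, 424.0, 190.0]]
side scraper [[333.0, 152.0, 370.0, 174.0]]
side mug [[215.0, 152.0, 239.0, 182.0]]
side jar [[402.0, 296.0, 434.0, 334.0]]
side wrench [[365.0, 334.0, 403.0, 399.0]]
```

View pics/lock3.png

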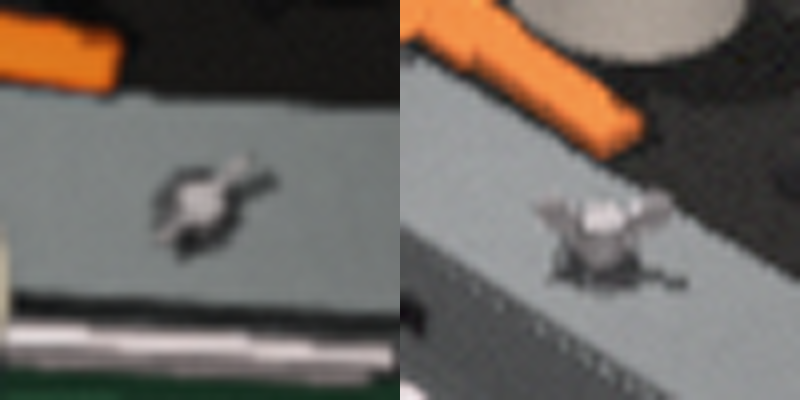

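The wings are back at about -45°, one full turn from the start. The screw sprang back off the stop, and a hub jam is ruled out because the finger passed the same place freely on the first pass. The detected boxes for the bystanders haven't moved beyond detector noise, so I'm handing in.

```bash
python3 -c "
from h import *
print(env.hand_in())"
```

```text
the job is handed in; nothing more can be done
None
```

I pushed the tray home and screwed the wing screw down about one turn to its washer stop, then handed the job in at about 15 s. No score came back, but the camera showed nothing else displaced.

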